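# Heft three spray cans, put away the emptier ones and hold up the fullest

## Task

Three identical spray cans were left standing on the laundry counter, and one of them is fuller than the others. Lift each can to feel its weight, set the two lighter ones upright and fully down in the cups of the grey caddy (any cups; set them in, do not drop them), and finish holding the heaviest one upright in the gripper, its foot about 15 cm above the counter and clear of everything; the program ends while it is still held. Knock no can over and leave the soap dish, marker and pegs alone.

Things in the scene. Friction and masses are not known exactly. Their poses are not given: they have to be found in the camera images.
- can_a: One of three spray cans that look alike: green and white, body 54 mm diameter up to 183 mm, above it a fixed white cap 48 mm diameter, 205 mm tall in all. Origin: centre of its foot, z up the can. Loose, upright on the counter. The cans weigh 0.1 to 0.6 kg; the heaviest, which neither look nor name gives away, outweighs the others by at least 0.2 kg.
- can_b: One of three spray cans that look alike: green and white, body 54 mm diameter up to 183 mm, above it a fixed white cap 48 mm diameter, 205 mm tall in all. Origin: centre of its foot, z up the can. Loose, upright on the counter. The cans weigh 0.1 to 0.6 kg; the heaviest, which neither look nor name gives away, outweighs the others by at least 0.2 kg.
- can_c: One of three spray cans that look alike: green and white, body 54 mm diameter up to 183 mm, above it a fixed white cap 48 mm diameter, 205 mm tall in all. Origin: centre of its foot, z up the can. Loose, upright on the counter. The cans weigh 0.1 to 0.6 kg; the heaviest, which neither look nor name gives away, outweighs the others by at least 0.2 kg.
- caddy: Light grey plastic can caddy, fixed to the counter, empty at the start: three round cups in a row along its own y axis, 98 mm apart; 282 mm long (y), ends rounded, 86 mm deep (x), 66 mm high. Cups: inside diameter 60 mm, flared to 69 mm at the rim over the top 10 mm, inner floor 8 mm above the counter. Origin under its centre at counter level, z up.
- well0 (a point): Centre of the inner floor of the caddy's +y end cup (8 mm above the counter; rim 58 mm higher); a can's foot comes to this point when it is fully in.
- well1 (a point): Centre of the inner floor of the caddy's middle cup (8 mm above the counter; rim 58 mm higher); a can's foot comes to this point when it is fully in.
- well2 (a point): Centre of the inner floor of the caddy's -y end cup (8 mm above the counter; rim 58 mm higher); a can's foot comes to this point when it is fully in.
- soap_dish: White soap dish with a bar of soap, 88x123x27 mm, loose on the counter; leave alone. Origin at the centre of its underside.
- marker: Red and white marker pen, 135 mm long, 17 mm thick, lying loose on the counter; leave alone. Origin under its middle.
- blue_peg: Blue clothes peg, 15x72x12 mm, lying loose on the counter; leave alone. Origin under its middle.
- red_peg: Red clothes peg, 15x72x12 mm, lying loose on the counter; leave alone. Origin under its middle.
Not all that is in view belongs to the job. Leave any red look-alike of the can_a alone.

How it is judged:
By the outcome, as a careful person would: the job done as asked, in the order asked, and still so for the second after the job is handed in, while the arm keeps its last pose, push and grip.
It also fails if it takes over 72 s, if anything falls off the work surface, if the arm or the gripper's body presses on something with over 40 N, if the wrist force passes 120 N, or if a joint passes its speed limit or range.

## Robot

A 6-joint arm with a two-finger parallel gripper is mounted at the origin on a cart in front of the work surface, level with it; the furniture and walls round the work are solid. World frame = base frame: x ahead of the robot, y to its left, z up, the work surface at z = 0. Lengths are in m, angles in rad, forces in N, time in s.
With the tool pointing down it reaches from about 0.25 to 0.725 m from the base axis. Payload 4 kg.
Tool frame: the origin (TCP) lies on the centre line of the jaws, within the pads' length; the fingertips stand ahead of it and the grasp point (between the pads) lies 11 mm behind it (bot.tip_extent is the z of the fingertips in the tool frame, in m); z points along the fingers, y is the direction in which the jaws open and shut (so a half turn about z gives the same grasp; the last joint's range is limited). The gripper opens to 85 mm and grips with 20 to 120 N. Pads are 22 mm wide; open, the fingers measure 114 mm over their backs; the gripper's body (76 mm by 85 mm) begins 54 mm behind the grasp point. The pads swing forward as they close: fully open they stand 13 mm farther back than shut.
Start: joints at [-1.168, 0.241, 0.005, 1.335, 0, 1.571], TCP at [0.196, -0.46, 0.239] pointing down, gripper open.
Joint ranges: [-2.72, 2.72], [-1.05, 1.87], [-1.09, 1.28], [-1.99, 2.15], [-1.42, 1.44], [-3.14, 3.14]. Speed limits (rad/s): [2.79, 2.79, 3.14, 3.14, 3.14, 3.14].

## Interface

Orientations are given as a unit quaternion [x, y, z, w].
In Python, from workcell import bot gives the robot as it stands.
- The arm moves only by the shell command python3 -m jog 'ROWS'. ROWS is JSON, a list that holds one entry, the list of rows, each a list of 7 numbers: the shift along the world's x, y, z in m, then the turn, a rotation vector about the world's x, y, z in degrees, then the closure in counts, from 0 (fully open) to 255 (shut). In form: [[[tx, ty, tz, ax, ay, az, fingers], ...]]. A call has 1 to 10 rows; each row is the pose to reach, as a shift and turn from the pose commanded when the call began; what a row does not reach only later rows make up. A row lasts 1/12 s, in which the tool goes at most 41.7 mm and 7.16 degrees, less where a joint would pass 70% of its speed; a pose out of reach is approached as far as the arm can. A call with a gripper value outside its range is refused whole. The fingers move at their own pace and stop on an object; the grip force is fixed at half the most. Time passes only in rows, so rows that repeat a pose let the fingers close. It gives the time, the measured TCP pose, the force and the opening at its end, in the units of the state.
- bot.get_obs(): the state, without advancing time (a new reading comes with each control period).
- bot.camera(name): name is "scene" or "top" or "wrist"; returns the picture (480x640x3 uint8, blue, green, red); there is no depth.
- bot.camera_model(name): a dict with "K" (3x3 intrinsics, pixels), "k1" (the pictures are not rectified: a ray, as slopes to the right and down, at radius r is drawn at 1 + k1 r^2 times it, then the intrinsics apply), "T" (4x4, takes a point from camera to world coordinates). Camera axes: x right, y down, z forward; pixel columns grow to the right and rows downward; lengths in m; the calibration is good to about 2 mm. A picture is of the moment at which its call begins: read the wrist's pose just before it. camera_model takes no time and is no camera call; for the wrist camera it gives the pose at the moment of the call.
- bot.job_done(): hands the job in, once; it reports no verdict.
The state is a dict: "clock": time; "joint_pos": joint angles; "joint_vel": joint speeds; "tau": joint torques, N m; "eef_pos": TCP position; "tool_rot": TCP orientation; "ft_force": force on the tool from outside, world axes, zero at the start; "ft_torque": the same for the moment, N m; "grip_width": finger opening in m.
Only numpy, scipy, OpenCV 4.12 (cv2) and the standard library are available. Lean on these libraries where they do the work, as an engineer would, in place of code of your own. Each camera call takes 0.05 s, during which the arm holds its last target. There are 200 camera calls.

## Working session

There is one attempt and no reset: what is moved stays moved. The work goes in short steps, Python scripts to look and compute and a shell command to move; the robot and the scene stay as the last step left them, time stands still between calls to the robot, and variables do not carry over. Pictures are saved under pics/ and viewed, about 8 in all and at most 12, crops included, and the job is handed in when it is done.

```bash
ls; mkdir -p pics; python3 - <<'E'
from workcell import bot
import cv2
for n in("top","scene"):
    cv2.imwrite(f"pics/{n}0.png",bot.camera(n)); m=bot.camera_model(n); print(n,m)
print(bot.get_obs(),bot.tip_extent)
E
```

```text
pics
top {'K': array([[522.62694533,   0.        , 317.60746   ],
       [  0.        , 522.62694533, 235.26031449],
       [  0.        ,   0.        ,   1.        ]]), 'k1': -0.12182846974522825, 'T': array([[ 0.01516563, -0.98609951,  0.16546224,  0.32901566],
       [-0.99960874, -0.0188421 , -0.02067232,  0.0089543 ],
       [ 0.02350262, -0.16508399, -0.98599944,  1.13449428],
       [ 0.        ,  0.        ,  0.        ,  1.        ]])}
scene {'K': array([[548.53309916,   0.        , 318.93373285],
       [  0.        , 548.53309916, 250.97036766],
       [  0.        ,   0.        ,   1.        ]]), 'k1': -0.013611011357306465, 'T': array([[ 0.90358957, -0.21336431,  0.37148562,  0.01083979],
       [-0.42827514, -0.4290331 ,  0.7953056 , -1.06604272],
       [-0.0103102 , -0.8777279 , -0.47904846,  0.69090838],
       [ 0.        ,  0.        ,  0.        ,  1.        ]])}
{'clock': 0.1, 'joint_pos': array([-1.16798119e+00,  2.41350717e-01,  3.86092770e-03,  1.33519419e+00,
        3.69691049e-05,  1.57080357e+00]), 'joint_vel': array([-0.000119  , -0.00295413,  0.00403678,  0.00089481,  0.00105455,
        0.00211403]), 'tau': array([-3.43838792e-04, -3.73138082e+01,  2.53010166e+01,  1.08540617e-02,
        2.68537252e-05,  9.55414350e-06]), 'eef_pos': array([ 0.1958003 , -0.45947262,  0.23849618]), 'tool_rot': array([ 9.79786258e-01,  2.00044991e-01, -1.70703153e-04, -9.28442574e-04]), 'ft_force': array([-0.20787145,  0.5348761 ,  0.67120084]), 'ft_torque': array([ 0.00297007, -0.05250079, -0.08615314]), 'grip_width': 0.08546940181423211} 0.008
```

View pics/top0.png

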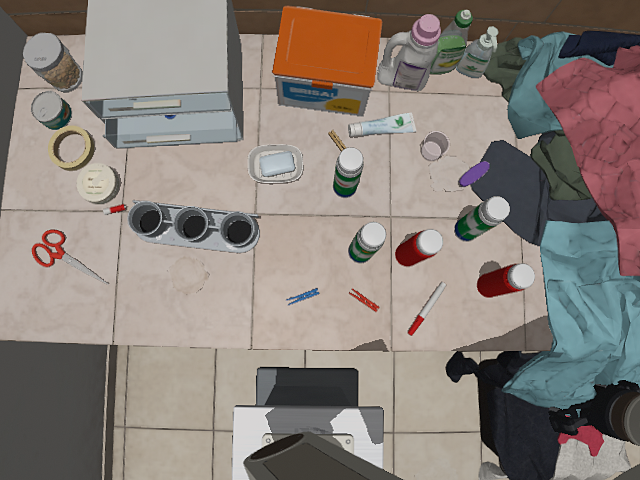

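View pics/scene0.png

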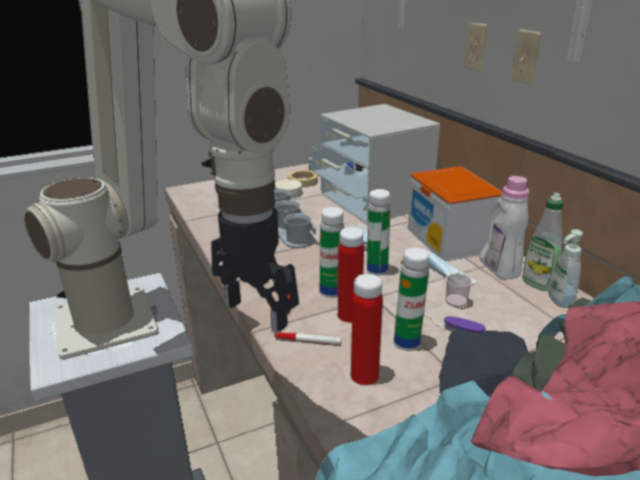

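The top view shows green cans with caps at about (350,160), (370,235) and (495,210), red look-alikes at (428,242) and (520,277), and caddy cups at (147,220), (192,225) and (238,230). The scene view confirms all of them are upright.

```bash
cat > h.py <<'E'
from workcell import bot
import cv2, numpy as np
def cast(m,px,z):
    p=cv2.undistortPoints(np.array([[px]],float),m["K"],np.array([m["k1"],0,0,0.]))[0,0]
    T=m["T"]; d=T[:3,:3]@np.array([p[0],p[1],1]); o=T[:3,3]
    return (o+d*(z-o[2])/d[2]).round(4)
def proj(m,P):
    T=m["T"]; q=np.linalg.inv(T)@np.append(P,1); u,v=q[:2]/q[2]; r=1+m["k1"]*(u*u+v*v)
    return (m["K"]@[u*r,v*r,1])[:2].round(1)
def whites(im,vmin=170):
    h=cv2.cvtColor(im,cv2.COLOR_BGR2HSV); return ((h[...,1]<25)&(h[...,2]>vmin)).astype(np.uint8)
E
python3 - <<'E'
from h import *
im=cv2.imread("pics/top0.png"); m=bot.camera_model("top")
n,l,s,c=cv2.connectedComponentsWithStats(whites(im))
for i in range(1,n):
    if 250<s[i,4]<1500: 
        b=s[i]; ctr=(b[0]+b[2]/2,b[1]+b[3]/2); print(b,c[i].round(1),cast(m,c[i],.195))
hs=cv2.cvtColor(im,cv2.COLOR_BGR2HSV)
d=(hs[...,2]<70).astype(np.uint8)
n,l,s,c=cv2.connectedComponentsWithStats(d[190:260,120:270])
for i in range(1,n):
    if s[i,4]>100: print("hole",s[i],c[i]+[120,190])
cv2.imwrite("pics/cad.png",cv2.resize(im[190:260,115:275],None,fx=5,fy=5))
E
```

```text
[375 112  42  20 383] [400.  122.2] [ 0.7094 -0.1653  0.195 ]
[339 140  30  31 465] [352.  157.1] [ 0.6368 -0.0731  0.195 ]
[254 150  43  30 962] [274.8 164.7] [0.6186 0.0712 0.195 ]
[429 156  40  36 465] [444.3 172.4] [ 0.6117 -0.2483  0.195 ]
[258 183  29  30 434] [269.8 195.3] [0.5598 0.0787 0.195 ]
[487 197  23  23 406] [498.  207.8] [ 0.5456 -0.3498  0.195 ]
[ 87 209  33  71 945] [107.8 241.2] [0.4683 0.3751 0.195 ]
[ 12 221  58  51 326] [ 41.2 242.8] [0.4625 0.5043 0.195 ]
[361 222  25  24 434] [373.3 233.7] [ 0.4916 -0.1127  0.195 ]
[137 227 122  25 760] [201.8 241.5] [0.471  0.1999 0.195 ]
[419 230  24  23 434] [430.7 241. ] [ 0.48   -0.2189  0.195 ]
[120 248  56  29 533] [146.  262.3] [0.431  0.3007 0.195 ]
[  0 255  35  34 362] [ 15.3 270.7] [0.4091 0.5508 0.195 ]
[512 264  23  24 425] [523.  275.3] [ 0.4187 -0.3928  0.195 ]
[589 435  40  40 498] [610.7 456.4] [ 0.0833 -0.5579  0.195 ]
[555 439  24  38 410] [565.4 459.9] [ 0.082  -0.4667  0.195 ]
hole [ 12  16  28  27 516] [145.37209302 219.89922481]
hole [ 58  20  28  28 515] [190.93203883 225.0776699 ]
hole [103  26  28  28 533] [236.70168856 230.66979362]
hole [ 27  32  25  15 115] [159.71304348 229.32173913]
```

View pics/cad.png

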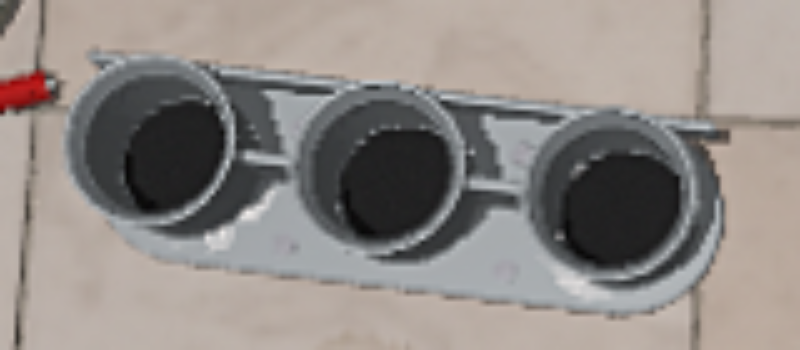

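```bash
python3 - <<'E'
from h import *
m=bot.camera_model("top")
for p in((145,217.8),(191.2,223.8),(237.4,228.8)): print(cast(m,p,.066))
print(bot.camera_model("wrist"), bot.get_obs()["eef_pos"])
E
```

```text
[0.5385 0.3492 0.066 ]
[0.5275 0.2504 0.066 ]
[0.5187 0.1533 0.066 ]
{'K': array([[362.83509918,   0.        , 318.91947379],
       [  0.        , 362.83509918, 236.23729973],
       [  0.        ,   0.        ,   1.        ]]), 'k1': -0.03755926895170822, 'T': array([[ 0.39224389, -0.88559546, -0.24872759,  0.25923572],
       [-0.91986019, -0.37804271, -0.1045989 , -0.43254227],
       [-0.00139734,  0.26982289, -0.96290895,  0.37435431],
       [ 0.        ,  0.        ,  0.        ,  1.        ]])} [ 0.1958003  -0.45947262  0.23849618]
```

```bash
python3 -m jog '[[[0.01,0.02,0.04,0,0,7,0],[0.04,0.05,0.06,0,0,14,0],[0.07,0.08,0.06,0,0,21,0],[0.1,0.11,0.06,0,0,28,0],[0.13,0.14,0.06,0,0,35,0],[0.16,0.17,0.06,0,0,42,0],[0.19,0.2,0.06,0,0,49,0],[0.22,0.23,0.06,0,0,56,0],[0.25,0.26,0.06,0,0,63,0],[0.28,0.29,0.06,0,0,67,0]]]'
python3 -m jog '[[[0.01,0.03,0,0,0,0,0],[0.016,0.056,0,0,0,0,0],[0.016,0.056,0,0,0,0,0],[0.016,0.056,0,0,0,0,0],[0.016,0.056,0,0,0,0,0]]]'
python3 - <<'E'
from h import *
m=bot.camera_model("wrist"); im=bot.camera("wrist"); o=bot.get_obs(); print(o["clock"],o["eef_pos"],o["ft_force"],o["joint_pos"])
cv2.imwrite("pics/w1.png",im)
for P in((.492,-.113,.205),(.637,-.073,.205),(.546,-.35,.205)):print(proj(m,P))
n,l,s,c=cv2.connectedComponentsWithStats(whites(im))
for i in range(1,n):
    if s[i,4]>800: print(s[i],c[i].round(1),cast(m,c[i],.205))
E
```

```text
clock: 0.93
eef_pos: [0.4671, -0.1779, 0.299]
tool_rot: [0.705, 0.709, -0.0, -0.0]
ft_force: [0.3, -0.9, 0.7]
grip_width: 0.0853
clock: 1.35
eef_pos: [0.4819, -0.124, 0.299]
tool_rot: [0.707, 0.708, -0.0, -0.0]
ft_force: [0.6, -0.6, -0.1]
grip_width: 0.0852
1.4 [ 0.48183822 -0.1245072   0.29912135] [-0.19520877 -0.64953388  0.29493638] [-2.52605908e-01  2.19160350e-01  1.31801838e-01  1.48391443e+00
 -4.43389208e-04  1.31780768e+00]
[333.7 226.2]
[562.4 165.8]
[393.4 497.5]
[ 406    0  131  117 2471] [481.3  57.9] [ 0.5775 -0.0109  0.205 ]
[   0   68   54  154 5864] [ 20.2 155.1] [ 0.2922 -0.0665  0.205 ]
[ 522  120   89  114 4553] [562.3 163.3] [ 0.6366 -0.0714  0.205 ]
[ 284  336   60   53 2402] [314.2 361.9] [ 0.4791 -0.2155  0.205 ]
```

View pics/w1.png

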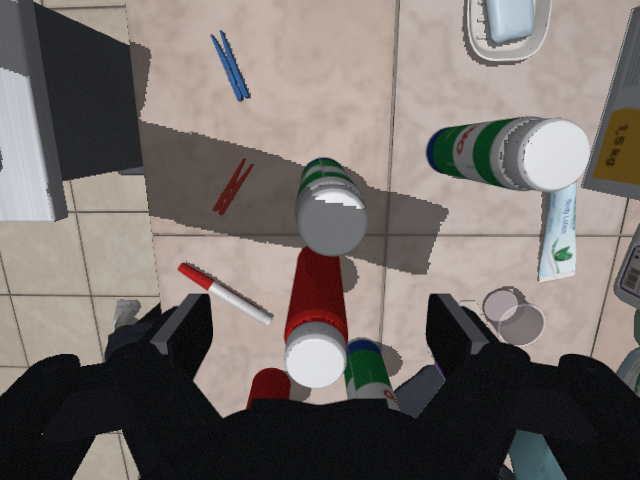

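The wrist view shows the near can's cap disc centred at about (332,221), the far can's cap at (557,155), and the red decoy's cap at (315,357). I'll go for the near can.

```bash
python3 - <<'E'
from h import *
m=bot.camera_model("wrist")
for p in((332,221),(557,155)):print(cast(m,p,.205))
E
python3 -m jog '[[[0.005,0.007,0,0,0,0,0],[0.009,0.015,0,0,0,0,0],[0.009,0.015,-0.03,0,0,0,0],[0.009,0.015,-0.06,0,0,0,0],[0.009,0.015,-0.09,0,0,0,0],[0.009,0.015,-0.12,0,0,0,0],[0.009,0.015,-0.14,0,0,0,0],[0.009,0.015,-0.147,0,0,0,0],[0.009,0.015,-0.147,0,0,0,0]]]'
python3 -m jog '[[[0,0,0,0,0,0,255],[0,0,0,0,0,0,255],[0,0,0,0,0,0,255],[0,0,0,0,0,0,255],[0,0,0,0,0,0,255],[0,0,0,0,0,0,255],[0,0,0,0,0,0,255],[0,0,0,0,0,0,255]]]'
```

```text
[ 0.4908 -0.11    0.205 ]
[ 0.6324 -0.067   0.205 ]
clock: 2.15
eef_pos: [0.49, -0.1085, 0.1505]
tool_rot: [0.707, 0.707, -0.001, -0.002]
ft_force: [0.7, 0.4, 0.5]
grip_width: 0.0852
clock: 2.82
eef_pos: [0.4923, -0.1091, 0.1547]
tool_rot: [0.707, 0.708, 0.001, 0.002]
ft_force: [-1.6, -0.5, 5.9]
grip_width: 0.051
```

```bash
python3 -m jog '[[[0,0,0.01,0,0,0,255],[0,0,0.02,0,0,0,255],[0,0,0.03,0,0,0,255],[0,0,0.04,0,0,0,255],[0,0,0.04,0,0,0,255],[0,0,0.04,0,0,0,255],[0,0,0.04,0,0,0,255],[0,0,0.04,0,0,0,255]]]'
python3 - <<'E'
from h import *
o=bot.get_obs();print(o["ft_force"],o["ft_torque"],o["tau"],o["grip_width"])
cv2.imwrite("pics/s2.png",bot.camera("scene")[150:400,200:500])
E
```

```text
clock: 3.48
eef_pos: [0.4907, -0.1086, 0.1916]
tool_rot: [0.707, 0.708, -0.0, -0.001]
ft_force: [0.4, 0.1, -4.8]
grip_width: 0.0511
[ 0.43103734  0.08708274 -4.83376836] [ 0.01175328 -0.03742691 -0.0277242 ] [ 1.74109657e-03 -4.05559409e+01  2.63723749e+01 -3.99870522e-03
 -3.55168850e-03  3.67794678e-05] 0.0511455330957222
```

View pics/s2.png

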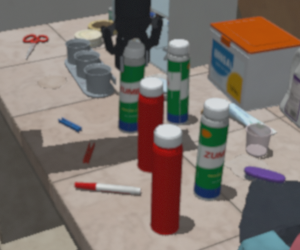

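Can 1 weighs about 0.5 kg. I'll set it back down and move to the far can.

```bash
python3 -m jog '[[[0,0,-0.01,0,0,0,255],[0,0,-0.02,0,0,0,255],[0,0,-0.03,0,0,0,255],[0,0,-0.036,0,0,0,255],[0,0,-0.039,0,0,0,255],[0,0,-0.039,0,0,0,255],[0,0,-0.039,0,0,0,150],[0,0,-0.039,0,0,0,0],[0,0,-0.039,0,0,0,0],[0,0,-0.039,0,0,0,0]]]'
python3 -m jog '[[[0,0,0,0,0,0,0],[0,0,0.03,0,0,0,0],[0,0,0.07,0,0,0,0],[0,0,0.1,0,0,0,0],[0.02,0.0,0.13,0,0,0,0],[0.06,0.01,0.148,0,0,0,0],[0.1,0.02,0.148,0,0,0,0],[0.143,0.025,0.148,0,0,0,0],[0.143,0.025,0.148,0,0,0,0],[0.143,0.025,0.148,0,0,0,0]]]'
python3 - <<'E'
from h import *
m=bot.camera_model("wrist"); im=bot.camera("wrist"); o=bot.get_obs(); print(o["clock"],o["eef_pos"],o["ft_force"])
cv2.imwrite("pics/w2.png",im)
print(proj(m,(.634,-.07,.205)))
n,l,s,c=cv2.connectedComponentsWithStats(whites(im,120))
for i in range(1,n):
    if s[i,4]>800: print(s[i],c[i].round(1),cast(m,c[i],.205))
E
```

```text
clock: 4.37
eef_pos: [0.4917, -0.1088, 0.1533]
tool_rot: [0.707, 0.708, 0.0, 0.0]
ft_force: [0.1, -0.4, -0.1]
grip_width: 0.084
clock: 5.2
eef_pos: [0.6362, -0.083, 0.2968]
tool_rot: [0.706, 0.708, -0.002, -0.002]
ft_force: [-1.0, -0.1, -0.7]
grip_width: 0.085
5.25 [ 0.63467986 -0.08344772  0.29852256] [-0.0620799   0.18166308 -0.31451448]
[315.5 224.1]
[ 259    0  151  153 8073] [345.8  59.5] [0.6514 0.028  0.205 ]
[ 427  165   73  137 1752] [456.  231.6] [ 0.7256 -0.0746  0.205 ]
[513 167  61 127 853] [537.3 261.8] [ 0.7832 -0.0954  0.205 ]
[ 279  179   68   36 1602] [313.9 199.2] [ 0.633  -0.0538  0.205 ]
[615 304  25  75 815] [632.2 343.8] [ 0.8666 -0.1592  0.205 ]
[ 312  321  103   70 3138] [364.9 351.1] [ 0.6696 -0.1637  0.205 ]
[565 327  42  32 871] [583.8 342.6] [ 0.829  -0.1576  0.205 ]
```

View pics/w2.png

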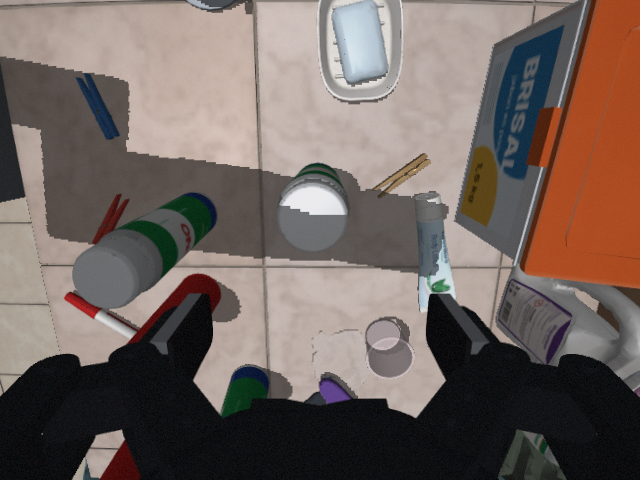

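The far can's cap disc is centred at about (313,216). The finger side toward the orange box needs checking.

```bash
python3 - <<'E'
from h import *
m=bot.camera_model("wrist")
print(cast(m,(313,216),.205),cast(m,(555,140),.13),cast(m,(500,140),.1))
E
```

```text
[ 0.6309 -0.0655  0.205 ] [ 0.8289 -0.0171  0.13  ] [ 0.7972 -0.018   0.1   ]
```

```bash
python3 -m jog '[[[-0.002,0.01,0,0,0,0,0],[-0.002,0.017,-0.01,0,0,0,0],[-0.002,0.017,-0.04,0,0,0,0],[-0.002,0.017,-0.07,0,0,0,0],[-0.002,0.017,-0.1,0,0,0,0],[-0.002,0.017,-0.13,0,0,0,0],[-0.002,0.017,-0.147,0,0,0,0],[-0.002,0.017,-0.147,0,0,0,0],[-0.002,0.017,-0.147,0,0,0,0]]]'
python3 -m jog '[[[0,0,0,0,0,0,255],[0,0,0,0,0,0,255],[0,0,0,0,0,0,255],[0,0,0,0,0,0,255],[0,0,0,0,0,0,255],[0,0,0,0,0,0,255],[0,0,0,0,0,0,255],[0,0,0,0,0,0,255]]]'
python3 -m jog '[[[0,0,0.02,0,0,0,255],[0,0,0.04,0,0,0,255],[0,0,0.06,0,0,0,255],[0,0,0.08,0,0,0,255],[0,0,0.1,0,0,0,255],[0,0,0.1,0,0,0,255],[0,0,0.1,0,0,0,255],[0,0,0.1,0,0,0,255],[0,0,0.1,0,0,0,255]]]'
```

```text
clock: 6.0
eef_pos: [0.6306, -0.0665, 0.1555]
tool_rot: [0.707, 0.707, -0.0, -0.0]
ft_force: [0.0, 0.2, 1.1]
grip_width: 0.0852
clock: 6.67
eef_pos: [0.6336, -0.0669, 0.1575]
tool_rot: [0.707, 0.708, 0.002, 0.002]
ft_force: [-1.3, 0.2, 7.1]
grip_width: 0.0507
clock: 7.42
eef_pos: [0.6314, -0.0667, 0.2523]
tool_rot: [0.707, 0.708, -0.001, -0.001]
ft_force: [-0.7, 0.6, -2.1]
grip_width: 0.0509
```

Can 2 weighs about 0.2 kg, so it is a light one. I'll carry it over the near end cup.

```bash
python3 -m jog '[[[-0.005,0.01,0,0,0,0,255],[-0.02,0.035,0,0,0,0,255],[-0.035,0.065,0,0,0,0,255],[-0.05,0.095,0,0,0,0,255],[-0.065,0.125,0,0,0,0,255],[-0.08,0.155,0,0,0,0,255],[-0.095,0.185,0,0,0,0,255],[-0.105,0.207,0,0,0,0,255],[-0.113,0.219,0,0,0,0,255],[-0.113,0.219,0,0,0,0,255]]]'
python3 -m jog '[[[0,0,0,0,0,0,255],[0,0,0,0,0,0,255]]]'
python3 - <<'E'
from h import *
m=bot.camera_model("wrist"); im=bot.camera("wrist"); o=bot.get_obs(); print(o["clock"],o["eef_pos"],o["ft_force"])
cv2.imwrite("pics/w3.png",im)
for P in((.5385,.3492,.066),(.5275,.2504,.066),(.5187,.1533,.066),(.519,.153,.1)):print(proj(m,P))
E
```

```text
clock: 8.25
eef_pos: [0.5164, 0.1553, 0.2535]
tool_rot: [0.705, 0.709, -0.001, -0.001]
ft_force: [0.3, -0.4, -2.2]
grip_width: 0.0504
clock: 8.42
eef_pos: [0.5189, 0.1521, 0.2538]
tool_rot: [0.707, 0.708, -0.0, -0.0]
ft_force: [-0.4, 0.5, -1.1]
grip_width: 0.0507
8.4667 [0.5191958  0.15172321 0.25387616] [-0.11844449  0.23667245 -1.74137632]
[343.9 -34.4]
[328.8  98.3]
[318.2 211.4]
[318.5 220.3]
```

View pics/w3.png

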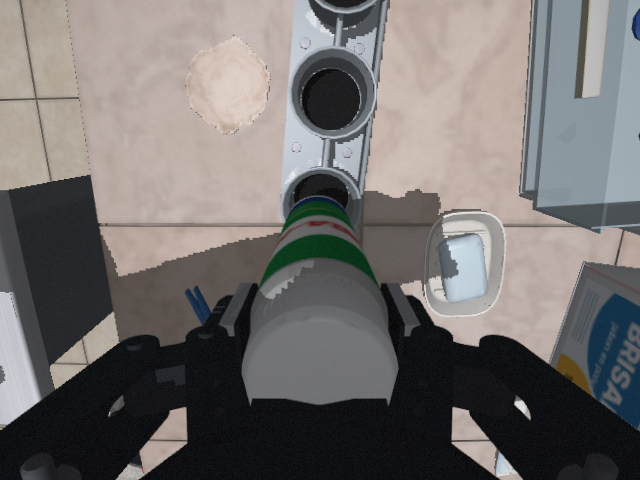

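```bash
python3 - <<'E'
from h import *
m=bot.camera_model("wrist"); im=cv2.imread("pics/w3.png")
print(cast(m,(332,92),.066),cast(m,(321.5,212),.066))
for dy in(.027,):print(proj(m,(.519,.1517+dy,.1)), proj(m,(.519-.027,.1517,.1)),proj(m,(.519+.027,.1517,.1)))
for dy in (-.036,.036): print(proj(m,(.5217,.1535+dy,.066)),proj(m,(.5217+dy,.1535,.066)))
cv2.imwrite("pics/w3c.png",cv2.resize(im[30:260,250:400],None,fx=2.6,fy=2.6,interpolation=cv2.INTER_CUBIC))
E
```

```text
[0.5306 0.2551 0.066 ] [0.5221 0.1524 0.066 ]
[318.1 188.5] [285.1 221.4] [351.  221.4]
[321.  248.6] [281.5 210.8]
[321.2 170.8] [360.7 210.8]
```

View pics/w3c.png

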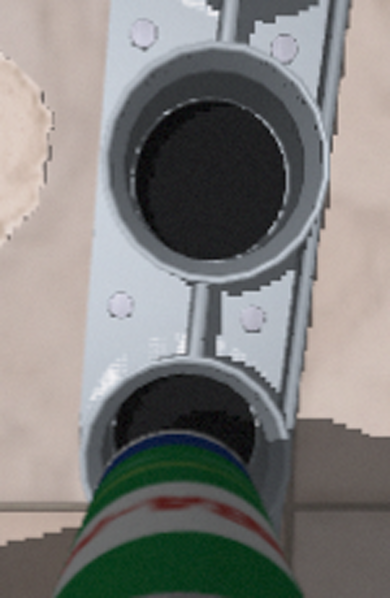

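The cap measurement and this view both put the foot about 6 mm toward −y of the TCP, and the cup sits slightly +y. I'll correct that, then lower to just above the rim and check.

```bash
python3 -m jog '[[[0.002,0.005,0,0,0,0,255],[0.002,0.01,0,0,0,0,255],[0.002,0.01,-0.012,0,0,0,255],[0.002,0.01,-0.022,0,0,0,255],[0.002,0.01,-0.026,0,0,0,255],[0.002,0.01,-0.026,0,0,0,255],[0.002,0.01,-0.026,0,0,0,255]]]'
python3 - <<'E'
from h import *
m=bot.camera_model("wrist"); im=bot.camera("wrist"); o=bot.get_obs(); print(o["clock"],o["eef_pos"],o["ft_force"])
x,y,z=o["eef_pos"]
for dy in(-.006,-.003,0):print(dy,proj(m,(x,y+dy+.027,z-.154)))
for cy in (.1533,.156,.159): print(cy,proj(m,(.521,cy+.036,.066)))
for cy in (.1533,.156,.159): print("mid",cy,proj(m,(.531,cy+.098+.036,.066)),proj(m,(.531,cy+.098-.036,.066)))
a=cv2.resize(im[20:270,220:420],None,fx=2.4,fy=2.4,interpolation=cv2.INTER_CUBIC)
s=bot.camera("scene"); cv2.imwrite("pics/s4full.png",s)
b=cv2.resize(s[150:270,240:360],(600,600))[:, :320]
cv2.imwrite("pics/w4.png",a)
E
```

```text
clock: 9.05
eef_pos: [0.5211, 0.162, 0.2279]
tool_rot: [0.707, 0.707, -0.001, -0.0]
ft_force: [-0.3, -0.3, -2.0]
grip_width: 0.0507
9.1 [0.52136615 0.16217185 0.2284056 ] [-0.38340046  0.01694934 -1.33177098]
-0.006 [318.8 195.9]
-0.003 [318.9 192.2]
0 [318.9 188.4]
0.1533 [318.4 186.8]
0.156 [318.4 183.5]
0.159 [318.4 179.8]
mid 0.1533 [331.8  57.5] [330.9 154.5]
mid 0.156 [331.8  53.6] [330.9 151.1]
mid 0.159 [331.9  49.3] [331.  147.3]
```

View pics/w4.png

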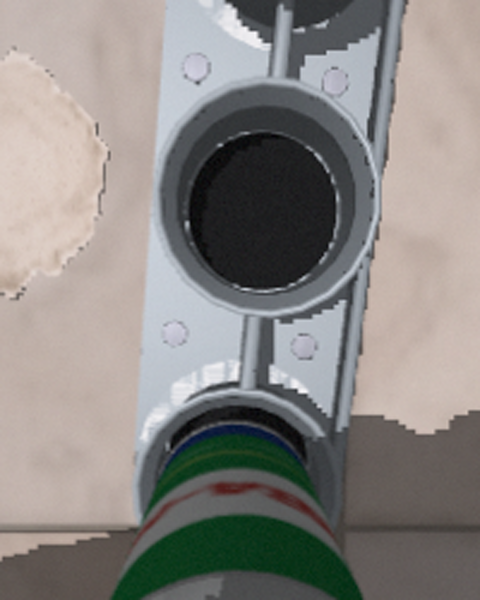

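The foot (top edge at row 195, centre column 318.5) and the cup rim (top at row 182, centre column 319.4) are aligned within about 1 mm. Inserting now.

```bash
python3 -m jog '[[[0,0,-0.008,0,0,0,255],[0,0,-0.016,0,0,0,255],[0,0,-0.024,0,0,0,255],[0,0,-0.03,0,0,0,255],[0,0,-0.03,0,0,0,255]]]'
python3 -m jog '[[[0,0,-0.01,0,0,0,255],[0,0,-0.02,0,0,0,255],[0,0,-0.028,0,0,0,255],[0,0,-0.031,0,0,0,255],[0,0,-0.031,0,0,0,255],[0,0,-0.031,0,0,0,255]]]'
```

```text
clock: 9.57
eef_pos: [0.52, 0.1619, 0.1961]
tool_rot: [0.707, 0.708, -0.002, -0.001]
ft_force: [-0.4, -0.6, -1.2]
grip_width: 0.0513
clock: 10.07
eef_pos: [0.5212, 0.1623, 0.1671]
tool_rot: [0.707, 0.708, -0.0, -0.0]
ft_force: [0.4, 0.4, -1.8]
grip_width: 0.0507
```

```bash
python3 -m jog '[[[0,0,-0.002,0,0,0,255],[0,0,-0.004,0,0,0,255],[0,0,-0.004,0,0,0,255],[0,0,-0.004,0,0,0,255]]]'
python3 -m jog '[[[0,0,-0.002,0,0,0,255],[0,0,-0.002,0,0,0,255],[0,0,-0.002,0,0,0,255]]]'
```

```text
clock: 10.4
eef_pos: [0.5218, 0.1627, 0.1655]
tool_rot: [0.707, 0.708, 0.001, 0.0]
ft_force: [-2.3, -0.7, 7.8]
grip_width: 0.0506
clock: 10.65
eef_pos: [0.5219, 0.163, 0.1654]
tool_rot: [0.707, 0.708, 0.002, 0.001]
ft_force: [-5.1, -1.2, 17.3]
grip_width: 0.0506
```

```bash
python3 -m jog '[[[0,0,0.002,0,0,0,255],[0,0,0.003,0,0,0,150],[0,0,0.003,0,0,0,0],[0,0,0.003,0,0,0,0],[0,0,0.003,0,0,0,0],[0,0,0.02,0,0,0,0],[0,0,0.05,0,0,0,0],[0,0,0.09,0,0,0,0],[0,0,0.125,0,0,0,0],[0,0,0.14,0,0,0,0]]]'
python3 -m jog '[[[0,-0.02,0,0,0,0,0],[0,-0.06,0,0,0,0,0],[0,-0.1,0,0,0,0,0],[0,-0.14,0,0,0,0,0],[0,-0.18,0,0,0,0,0],[0,-0.22,0,0,0,0,0],[0.01,-0.26,0,0,0,0,0],[0.02,-0.3,0,0,0,0,0],[0.02,-0.34,0,0,0,0,0],[0.02,-0.38,0,0,0,0,0]]]'
python3 -m jog '[[[0,-0.04,0,0,0,0,0],[0.003,-0.08,0,0,0,0,0],[0.003,-0.12,0,0,0,0,0],[0.003,-0.143,0,0,0,0,0],[0.003,-0.143,0,0,0,0,0],[0.003,-0.143,0,0,0,0,0]]]'
python3 - <<'E'
from h import *
m=bot.camera_model("wrist"); im=bot.camera("wrist"); o=bot.get_obs(); print(o["clock"],o["eef_pos"],o["ft_force"])
cv2.imwrite("pics/w5.png",im)
print(proj(m,(.546,-.35,.205)))
n,l,s,c=cv2.connectedComponentsWithStats(whites(im,100))
for i in range(1,n):
    if s[i,4]>1500: print(s[i],c[i].round(1))
im=bot.camera("top");cv2.imwrite("pics/t5.png",im);m=bot.camera_model("top")
n,l,s,c=cv2.connectedComponentsWithStats(whites(im)[200:250,200:400])
for i in range(1,n):
    if s[i,4]>200: print(s[i],cast(m,c[i]+[200,200],.195),cast(m,c[i]+[200,200],.203))
E
```

```text
clock: 11.48
eef_pos: [0.5228, 0.1627, 0.3063]
tool_rot: [0.707, 0.708, 0.003, 0.002]
ft_force: [0.8, 0.1, -0.0]
grip_width: 0.0857
clock: 12.32
eef_pos: [0.5413, -0.2198, 0.3005]
tool_rot: [0.707, 0.708, -0.0, -0.0]
ft_force: [0.7, -0.2, 0.9]
grip_width: 0.0857
clock: 12.82
eef_pos: [0.5437, -0.3622, 0.2996]
tool_rot: [0.708, 0.707, -0.0, -0.001]
ft_force: [-0.8, 0.6, -0.0]
grip_width: 0.0856
12.8667 [ 0.54401062 -0.3608723   0.3002686 ] [ 0.55950189  0.95524268 -0.60196467]
[321.9 224.4]
[ 167    0   80   43 2536] [208.4  16.8]
[ 343    0  102   23 1604] [389.2   9.4]
[ 517    0   47   86 1840] [542.8  48.5]
[ 363   24  136   68 4096] [425.5  52.7]
[ 341   47   32  104 1672] [351.9  94.6]
[ 455   81   71   60 3133] [491.5 111.5]
[ 390  110   73   82 3199] [425.6 144.5]
[ 285  180   73   71 3855] [320.4 215.9]
[ 106  241   67   68 3482] [139.4 275.6]
[  9   3  26  24 449] [0.5225 0.1648 0.195 ] [0.5208 0.1635 0.203 ]
[162  24  23  23 432] [ 0.489  -0.1122  0.195 ] [ 0.4877 -0.1111  0.203 ]
[  0  30  59  20 430] [0.4693 0.1627 0.195 ] [0.4681 0.1614 0.203 ]
```

View pics/w5.png

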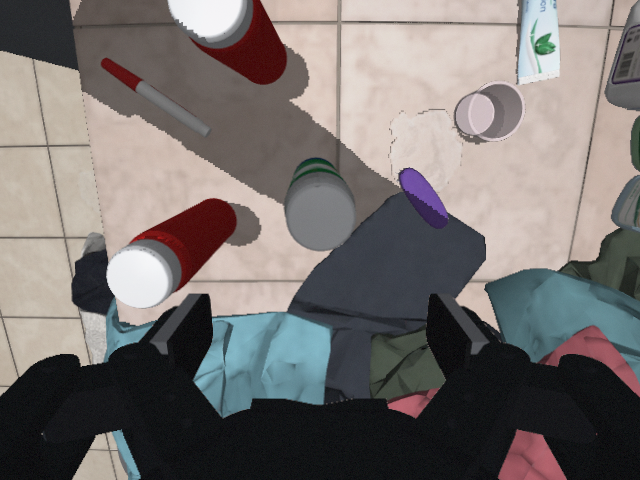

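The can's cap disc is centred at about (320,217). The placed can's cap reads a few mm +y of where I expected it, so I'll check it with a composite view.

```bash
python3 - <<'E'
from h import *
m=bot.camera_model("wrist"); print(cast(m,(320,216.5),.205))
t=cv2.imread("pics/t5.png"); s=bot.camera("scene"); cv2.imwrite("pics/s5full.png",s)
a=cv2.resize(t[180:280,120:270],(600,400),interpolation=cv2.INTER_CUBIC)
ms=bot.camera_model("scene"); p=proj(ms,(.521,.156,.1)); print(p)
u,v=p.astype(int); c=s[max(v-70,0):v+50,u-60:u+60]
b=cv2.resize(c,(int(c.shape[1]*1.6),int(c.shape[0]*1.6)))
out=np.zeros((600,600,3),np.uint8); out[:400]=a; out[400:400+b.shape[0],:b.shape[1]]=b[:200]
mt=bot.camera_model("top")
cv2.imwrite("pics/c6.png",out)
for z in(.213,.191,.066,.008):print(z,proj(mt,(.521,.156,z)),proj(ms,(.521,.156,z)))
E
```

```text
[ 0.5454 -0.3428  0.205 ]
[297.6 207.5]
0.213 [225.6 213.1] [296.3 166.7]
0.191 [227.4 215.5] [296.5 174.9]
0.066 [236.2 227.7] [297.9 219.2]
0.008 [239.6 232.5] [298.5 238.5]
```

View pics/c6.png

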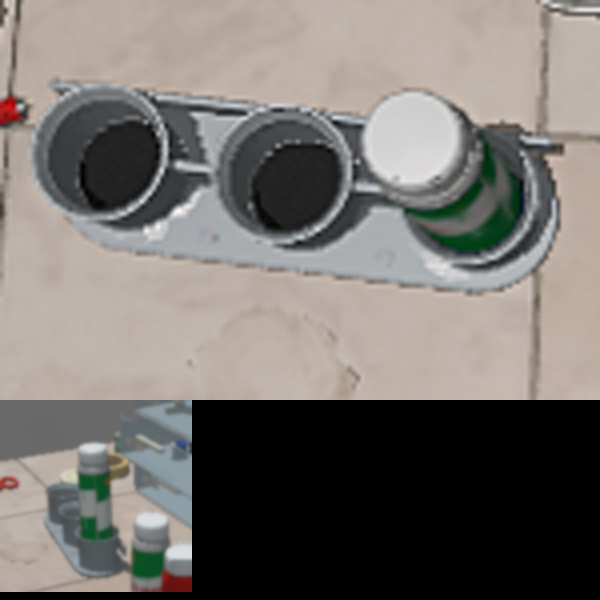

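The placed can stands upright and fully down: its cap is at scene (295,167), against (296,167) predicted for a seated can. Now can 3.

```bash
python3 -m jog '[[[0.001,0.008,0,0,0,0,0],[0.001,0.013,-0.01,0,0,0,0],[0.001,0.013,-0.04,0,0,0,0],[0.001,0.013,-0.07,0,0,0,0],[0.001,0.013,-0.1,0,0,0,0],[0.001,0.013,-0.13,0,0,0,0],[0.001,0.013,-0.147,0,0,0,0],[0.001,0.013,-0.147,0,0,0,0],[0.001,0.013,-0.147,0,0,0,0]]]'
python3 -m jog '[[[0,0,0,0,0,0,255],[0,0,0,0,0,0,255],[0,0,0,0,0,0,255],[0,0,0,0,0,0,255],[0,0,0,0,0,0,255],[0,0,0,0,0,0,255],[0,0,0,0,0,0,255],[0,0,0,0,0,0,255]]]'
python3 -m jog '[[[0,0,0.02,0,0,0,255],[0,0,0.04,0,0,0,255],[0,0,0.06,0,0,0,255],[0,0,0.08,0,0,0,255],[0,0,0.1,0,0,0,255],[0,0,0.1,0,0,0,255],[0,0,0.1,0,0,0,255],[0,0,0.1,0,0,0,255],[0,0,0.1,0,0,0,255]]]'
```

```text
clock: 13.72
eef_pos: [0.5451, -0.3458, 0.1541]
tool_rot: [0.706, 0.708, -0.0, -0.001]
ft_force: [-0.0, -0.0, 0.3]
grip_width: 0.0855
clock: 14.38
eef_pos: [0.5463, -0.3487, 0.1573]
tool_rot: [0.707, 0.707, 0.0, 0.002]
ft_force: [-1.7, 0.1, 5.6]
grip_width: 0.0512
clock: 15.13
eef_pos: [0.5445, -0.3473, 0.2522]
tool_rot: [0.707, 0.708, -0.0, -0.002]
ft_force: [-0.5, -0.1, -2.9]
grip_width: 0.051
```

```bash
python3 -m jog '[[[0,0,0.015,0,0,0,255],[0,0,0.04,0,0,0,255],[0,0,0.065,0,0,0,255],[0,0,0.09,0,0,0,255],[0,0,0.115,0,0,0,255],[0,0,0.135,0,0,0,255],[0,0,0.14,0,0,0,255],[0,0,0.14,0,0,0,255],[0,0,0.14,0,0,0,255]]]'
python3 -m jog '[[[0,0,0,0,0,0,255]]]'
python3 -m jog '[[[0,0,0,0,0,0,255]]]'
python3 -m jog '[[[0,0,0,0,0,0,255]]]'
```

```text
clock: 15.88
eef_pos: [0.5454, -0.3478, 0.3928]
tool_rot: [0.707, 0.708, -0.0, -0.001]
ft_force: [0.5, 0.1, -2.6]
grip_width: 0.0509
clock: 15.97
eef_pos: [0.5451, -0.3476, 0.3921]
tool_rot: [0.707, 0.708, -0.0, -0.002]
ft_force: [-0.2, 0.2, -1.8]
grip_width: 0.0508
clock: 16.05
eef_pos: [0.5449, -0.3476, 0.3923]
tool_rot: [0.707, 0.708, -0.0, -0.002]
ft_force: [-0.5, 0.3, -1.7]
grip_width: 0.0508
clock: 16.13
eef_pos: [0.545, -0.3476, 0.3929]
tool_rot: [0.707, 0.708, -0.0, -0.001]
ft_force: [-0.3, 0.2, -2.0]
grip_width: 0.051
```

Can 3 weighs about 0.2 kg, so can 1 at about 0.5 kg is the heaviest. I'll carry can 3 to the far end cup.

```bash
python3 -m jog '[[[0,0.015,0,0,0,0,255],[0,0.045,0,0,0,0,255],[0,0.08,0,0,0,0,255],[0,0.115,0,0,0,0,255],[0,0.15,0,0,0,0,255],[0,0.185,0,0,0,0,255],[0,0.22,0,0,0,0,255],[0,0.255,0,0,0,0,255],[0,0.29,0,0,0,0,255],[0,0.325,0,0,0,0,255]]]'
python3 -m jog '[[[0,0.035,0,0,0,0,255],[0,0.07,0,0,0,0,255],[0,0.105,0,0,0,0,255],[0,0.14,0,0,0,0,255],[0,0.175,0,0,0,0,255],[0,0.21,0,0,0,0,255],[0,0.245,0,0,0,0,255],[0,0.28,0,0,0,0,255],[0,0.315,0,0,0,0,255],[0,0.345,0,0,0,0,255]]]'
python3 -m jog '[[[-0.002,0.02,0,0,0,0,255],[-0.004,0.031,0,0,0,0,255],[-0.004,0.031,-0.03,0,0,0,255],[-0.004,0.031,-0.06,0,0,0,255],[-0.004,0.031,-0.09,0,0,0,255],[-0.004,0.031,-0.12,0,0,0,255],[-0.004,0.031,-0.148,0,0,0,255],[-0.004,0.031,-0.16,0,0,0,255],[-0.004,0.031,-0.162,0,0,0,255],[-0.004,0.031,-0.162,0,0,0,255]]]'
python3 - <<'E'
from h import *
m=bot.camera_model("wrist"); im=bot.camera("wrist"); o=bot.get_obs(); print(o["clock"],o["eef_pos"],o["ft_force"],o["joint_pos"])
x,y,z=o["eef_pos"]
for dy in(-.006,-.003,0):print(dy,proj(m,(x,y+dy+.027,z-.157)))
for cy in (.350,.353,.356): print(cy,proj(m,(.541,cy+.036,.066)))
print(proj(m,(.541-.036,.353,.066)),proj(m,(.541+.036,.353,.066)))
cv2.imwrite("pics/w7.png",cv2.resize(im[100:350,220:420],None,fx=2.4,fy=2.4,interpolation=cv2.INTER_CUBIC))
E
```

```text
clock: 16.97
eef_pos: [0.5445, -0.0211, 0.394]
tool_rot: [0.707, 0.708, -0.0, -0.0]
ft_force: [0.8, -0.1, -1.8]
grip_width: 0.0508
clock: 17.8
eef_pos: [0.5445, 0.3245, 0.3937]
tool_rot: [0.706, 0.708, -0.0, -0.0]
ft_force: [-0.1, -0.9, -1.7]
grip_width: 0.0508
clock: 18.63
eef_pos: [0.5404, 0.3527, 0.2309]
tool_rot: [0.707, 0.708, -0.002, -0.0]
ft_force: [0.1, 0.8, -1.2]
grip_width: 0.0512
18.6833 [0.54124285 0.35324216 0.23266918] [-0.27060517  0.03480383 -1.36291603] [ 5.78247483e-01  5.46067371e-01  4.42025288e-01  1.46671520e+00
 -2.53469981e-05  2.14768443e+00]
-0.006 [319.8 194.8]
-0.003 [319.8 191.1]
0 [319.8 187.4]
0.35 [319.5 178.7]
0.353 [319.5 175.1]
0.356 [319.5 171.4]
[277.1 217.7] [361.8 217.9]
```

View pics/w7.png

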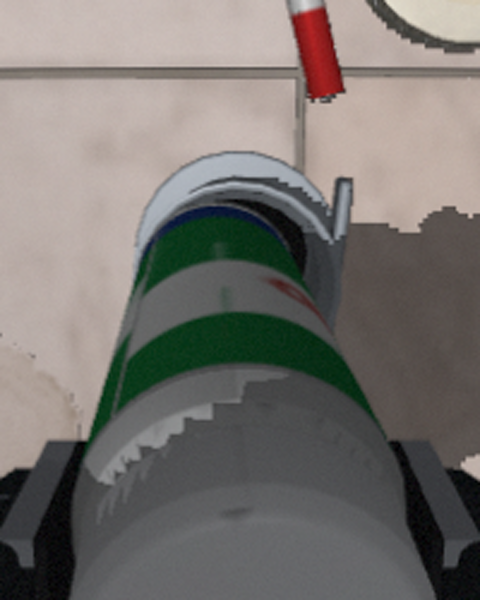

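The held can's foot sits about 6 mm toward −x (tilted roughly 2.5° in the hand): the foot midline is near crop column 218 where 237 is expected. The rim is where predicted. I'll level it by turning the tool −2.5° about y and re-measure.

```bash
python3 -m jog '[[[0.0,-0.001,0.005,0,-1.5,0,255],[0.0,-0.001,0.005,0,-2.5,0,255],[0.0,-0.001,0.005,0,-2.5,0,255],[0.0,-0.001,0.005,0,-2.5,0,255]]]'
cat > meas.py <<'E'
from h import *
def mids(im,off=(0,0),s=1):
    h=cv2.cvtColor(im,cv2.COLOR_BGR2HSV)
    g=((h[...,0]>50)&(h[...,0]<130)&(h[...,1]>110)).astype(np.uint8)
    n,l,st,c=cv2.connectedComponentsWithStats(g)
    for i in range(1,n):
        if st[i,4]>150*s*s:
            print("blob",st[i]/s+np.array([*off,0,0,0]))
            for r in np.linspace(st[i,1],st[i,1]+st[i,3]-1,6).astype(int):
                x=np.where(l[r]==i)[0]; print("  row",r/s+off[1],x.min()/s+off[0],x.max()/s+off[0],(x.min()+x.max())/2/s+off[0])
E
python3 - <<'E'
from meas import *
print("before"); mids(cv2.imread("pics/w7.png"),(220,100),2.4)
m=bot.camera_model("wrist"); im=bot.camera("wrist"); o=bot.get_obs(); print(o["clock"],o["eef_pos"],o["tool_rot"])
cv2.imwrite("pics/w8.png",im); print("after"); mids(im[100:350,220:420],(220,100),1)
print("w3 ref"); mids(cv2.imread("pics/w3.png")[100:350,220:420],(220,100),1)
print("rim",proj(m,(.542,.3525+.036,.066)),proj(m,(.542-.036,.3525,.066)),proj(m,(.542+.036,.3525,.066)))
E
```

```text
clock: 19.02
eef_pos: [0.5412, 0.3526, 0.2391]
tool_rot: [0.706, 0.708, 0.017, 0.016]
ft_force: [-0.3, -0.1, -2.2]
grip_width: 0.0509
before
blob [ 280.          186.25         68.75         35.83333333 2853.75      ]
  row 186.25 305.0 315.4166666666667 310.20833333333337
  row 193.33333333333334 289.1666666666667 330.83333333333337 310.0
  row 200.41666666666669 285.83333333333337 337.08333333333337 311.45833333333337
  row 207.5 283.75 342.9166666666667 313.33333333333337
  row 214.58333333333334 281.6666666666667 345.4166666666667 313.5416666666667
  row 221.66666666666669 280.0 280.4166666666667 280.2083333333333
blob [ 268.75        230.          107.91666667   45.         4429.58333333]
  row 230.0 316.25 318.75 317.5
  row 238.75 288.33333333333337 350.0 319.1666666666667
  row 247.5 276.25 360.4166666666667 318.33333333333337
  row 256.6666666666667 272.0833333333333 366.6666666666667 319.375
  row 265.4166666666667 270.0 371.6666666666667 320.83333333333337
  row 274.58333333333337 376.25 376.25 376.25
blob [253.75       240.41666667  20.          50.41666667 463.75      ]

[... 927 characters left out ...]
 374.5
blob [252. 242.  21.  51. 199.]
  row 242.0 272.0 272.0 272.0
  row 252.0 267.0 270.0 268.5
  row 262.0 263.0 267.0 265.0
  row 272.0 260.0 265.0 262.5
  row 282.0 257.0 258.0 257.5
  row 292.0 253.0 253.0 253.0
w3 ref
blob [282. 197.  70.  35. 988.]
  row 197.0 312.0 322.0 317.0
  row 203.0 298.0 336.0 317.0
  row 210.0 291.0 343.0 317.0
  row 217.0 288.0 347.0 317.5
  row 224.0 285.0 350.0 317.5
  row 231.0 282.0 282.0 282.0
blob [ 260.  235.  118.   51. 2134.]
  row 235.0 310.0 330.0 320.0
  row 245.0 286.0 353.0 319.5
  row 255.0 275.0 363.0 319.0
  row 265.0 269.0 368.0 318.5
  row 275.0 264.0 373.0 318.5
  row 285.0 260.0 260.0 260.0
rim [309.7 175.2] [268.4 217.2] [351.  216.5]
```

Foot and rim now agree in the image (columns 310 and 309.7). Inserting.

```bash
python3 -m jog '[[[0,0,-0.01,0,0,0,255],[0,0,-0.02,0,0,0,255],[0,0,-0.03,0,0,0,255],[0,0,-0.036,0,0,0,255],[0,0,-0.036,0,0,0,255]]]'
python3 -m jog '[[[0,0,-0.01,0,0,0,255],[0,0,-0.02,0,0,0,255],[0,0,-0.028,0,0,0,255],[0,0,-0.032,0,0,0,255],[0,0,-0.032,0,0,0,255],[0,0,-0.032,0,0,0,255]]]'
```

```text
clock: 19.48
eef_pos: [0.54, 0.3513, 0.1979]
tool_rot: [0.707, 0.707, 0.013, 0.015]
ft_force: [-0.2, 0.1, -2.8]
grip_width: 0.0509
clock: 19.98
eef_pos: [0.5411, 0.3522, 0.1689]
tool_rot: [0.706, 0.707, 0.015, 0.015]
ft_force: [1.0, -1.3, -2.7]
grip_width: 0.0511
```

```bash
python3 -m jog '[[[0,0,-0.002,0,0,0,255],[0,0,-0.004,0,0,0,255],[0,0,-0.004,0,0,0,255],[0,0,-0.004,0,0,0,255]]]'
python3 -m jog '[[[0,0,-0.002,0,0,0,255],[0,0,-0.003,0,0,0,255],[0,0,-0.003,0,0,0,255],[0,0,-0.003,0,0,0,255]]]'
```

```text
clock: 20.32
eef_pos: [0.5413, 0.3523, 0.1654]
tool_rot: [0.706, 0.707, 0.016, 0.015]
ft_force: [-1.4, -0.7, -3.2]
grip_width: 0.0511
clock: 20.65
eef_pos: [0.5415, 0.3526, 0.1652]
tool_rot: [0.706, 0.707, 0.017, 0.015]
ft_force: [-3.6, -2.1, 8.6]
grip_width: 0.0506
```

```bash
python3 -m jog '[[[0,0,0.002,0,0,0,255],[0,0,0.003,0,0,0,150],[0,0,0.003,0,0,0,0],[0,0,0.003,0,0,0,0],[0,0,0.003,0,0,0,0],[0,0,0.02,0,0,0,0],[0,0,0.05,0,0,0,0],[0,0,0.09,0,0,0,0],[0,0,0.125,0,0,0,0],[0,0,0.14,0,2.5,0,0]]]'
python3 -m jog '[[[-0.004,-0.04,0,0,0,0,0],[-0.008,-0.08,0,0,0,0,0],[-0.012,-0.12,0,0,0,0,0],[-0.016,-0.16,0,0,0,0,0],[-0.02,-0.2,0,0,0,0,0],[-0.024,-0.24,0,0,0,0,0],[-0.028,-0.28,0,0,0,0,0],[-0.032,-0.32,0,0,0,0,0],[-0.036,-0.36,0,0,0,0,0],[-0.04,-0.4,0,0,0,0,0]]]'
python3 -m jog '[[[-0.006,-0.04,0,0,0,0,0],[-0.011,-0.065,0,0,0,0,0],[-0.011,-0.065,0,0,0,0,0],[-0.011,-0.065,0,0,0,0,0]]]'
python3 - <<'E'
from meas import *
m=bot.camera_model("wrist"); im=bot.camera("wrist"); o=bot.get_obs(); print(o["clock"],o["eef_pos"],o["tool_rot"],o["ft_force"])
cv2.imwrite("pics/w9.png",im)
n,l,s,c=cv2.connectedComponentsWithStats(whites(im,100))
for i in range(1,n):
    if s[i,4]>1500: b=s[i]; p=(b[0]+b[2]/2,b[1]+b[3]-34); print(b,p,cast(m,p,.205))
im=bot.camera("top");cv2.imwrite("pics/t9.png",im);mt=bot.camera_model("top");ms=bot.camera_model("scene");s_=bot.camera("scene");cv2.imwrite("pics/s9.png",s_)
for n_,I,M in(("top",im,mt),("scene",s_,ms)):
    n,l,s,c=cv2.connectedComponentsWithStats(whites(I,150))
    for P in((.521,.157,.203),(.5415,.3525,.203)):
        q=proj(M,P); k=[i for i in range(1,n) if np.hypot(*(c[i]-q))<15 and s[i,4]>100]; print(n_,q,[(s[i],c[i].round(1)) for i in k])
E
```

```text
clock: 21.48
eef_pos: [0.5415, 0.3537, 0.3096]
tool_rot: [0.706, 0.708, 0.005, 0.001]
ft_force: [1.1, 0.6, 1.1]
grip_width: 0.0853
clock: 22.32
eef_pos: [0.5011, -0.0495, 0.3027]
tool_rot: [0.707, 0.708, 0.001, 0.001]
ft_force: [1.2, -0.4, 0.9]
grip_width: 0.0854
clock: 22.65
eef_pos: [0.4902, -0.114, 0.3025]
tool_rot: [0.708, 0.706, 0.0, 0.0]
ft_force: [-0.5, -0.0, -0.1]
grip_width: 0.085
22.7 [ 0.49042601 -0.11293716  0.30247941] [7.07073136e-01 7.07140270e-01 4.51713164e-04 1.21340620e-04] [ 0.24528546 -0.58870064  0.56389315]
[ 441    0  100  126 4560] (np.float64(491.0), np.int32(92)) [ 0.5959 -0.0197  0.205 ]
[ 538   17   83  223 2444] (np.float64(579.5), np.int32(206)) [ 0.6647 -0.0902  0.205 ]
[   0   79   52  151 5654] (np.float64(26.0), np.int32(196)) [ 0.2964 -0.0826  0.205 ]
[ 420  116   69   81 1520] (np.float64(454.5), np.int32(163)) [ 0.5773 -0.0625  0.205 ]
[ 476  156   66   78 1657] (np.float64(509.0), np.int32(200)) [ 0.6158 -0.0863  0.205 ]
[ 284  204   64   62 3036] (np.float64(316.0), np.int32(232)) [ 0.4889 -0.1078  0.205 ]
[ 476  296   61   53 1842] (np.float64(506.5), np.int32(315)) [ 0.6261 -0.1701  0.205 ]
[ 274  338   62   58 2724] (np.float64(305.0), np.int32(362)) [ 0.4803 -0.2079  0.205 ]
top [225.8 214.2] [(array([202, 203,  33,  24, 474], dtype=int32), array([222. , 214.3]))]
top [121.3 201.5] [(array([108, 188,  24,  24, 437], dtype=int32), array([120. , 199.5]))]
scene [296.2 170.3] [(array([286, 164,  19,   7, 110], dtype=int32), array([294.6, 166.9]))]
scene [275.7 147.7] []
```

Both light cans are seated as predicted. Now I'll pick up can 1, the heaviest.

```bash
python3 -m jog '[[[0,0,-0.03,0,0,0,0],[0,0,-0.06,0,0,0,0],[0,0,-0.09,0,0,0,0],[0,0,-0.12,0,0,0,0],[0,0,-0.14,0,0,0,0],[0,0,-0.148,0,0,0,0],[0,0,-0.148,0,0,0,0],[0,0,-0.148,0,0,0,0]]]'
python3 -m jog '[[[0,0,0,0,0,0,255],[0,0,0,0,0,0,255],[0,0,0,0,0,0,255],[0,0,0,0,0,0,255],[0,0,0,0,0,0,255],[0,0,0,0,0,0,255],[0,0,0,0,0,0,255],[0,0,0,0,0,0,255]]]'
python3 -m jog '[[[0,0,0.015,0,0,0,255],[0,0,0.035,0,0,0,255],[0,0,0.055,0,0,0,255],[0,0,0.075,0,0,0,255],[0,0,0.095,0,0,0,255],[0,0,0.115,0,0,0,255],[0,0,0.135,0,0,0,255],[0,0,0.148,0,0,0,255],[0,0,0.152,0,0,0,255],[0,0,0.152,0,0,0,255]]]'
python3 -m jog '[[[0,0,0,0,0,0,255],[0,0,0,0,0,0,255],[0,0,0,0,0,0,255],[0,0,0,0,0,0,255]]]'
```

```text
clock: 23.47
eef_pos: [0.4909, -0.1119, 0.1549]
tool_rot: [0.706, 0.708, 0.0, 0.0]
ft_force: [0.6, -0.2, 0.6]
grip_width: 0.0855
clock: 24.13
eef_pos: [0.4909, -0.1131, 0.1564]
tool_rot: [0.707, 0.707, 0.001, 0.001]
ft_force: [-2.5, -0.9, 7.1]
grip_width: 0.0512
clock: 24.97
eef_pos: [0.4906, -0.1129, 0.3072]
tool_rot: [0.707, 0.708, 0.001, 0.001]
ft_force: [0.2, 1.1, -4.9]
grip_width: 0.0507
clock: 25.3
eef_pos: [0.4898, -0.1126, 0.3052]
tool_rot: [0.707, 0.708, -0.001, -0.001]
ft_force: [0.3, 0.2, -4.8]
grip_width: 0.0506
```

```bash
python3 -m jog '[[[0,0.008,0,0,0,0,255],[0,0.022,0,0,0,0,255],[0,0.038,0,0,0,0,255],[0,0.052,0,0,0,0,255],[0,0.06,0,0,0,0,255],[0,0.06,0,0,0,0,255],[0,0.06,0,0,0,0,255],[0,0.06,0,0,0,0,255],[0,0.06,0,0,0,0,255]]]'
python3 - <<'E'
from meas import *
im=bot.camera("wrist");cv2.imwrite("pics/w10.png",im);o=bot.get_obs();print(o["eef_pos"],o["ft_force"],o["joint_vel"].round(3))
mids(im[100:350,220:420],(220,100),1)
s=bot.camera("scene");cv2.imwrite("pics/s10.png",s);ms=bot.camera_model("scene")
x,y,z=o["eef_pos"]
for h in(0,.02,.15): print(proj(ms,(x,y,z-.157+h)))
q=proj(ms,(x,y,z-.1)).astype(int); u0,v0=q[0]-40,q[1]-70; print("scene"); mids(s[v0:v0+140,u0:u0+80],(u0,v0),1)
a=cv2.resize(s[60:320,190:440],None,fx=2,fy=2); cv2.imwrite("pics/s10c.png",a)
E
```

```text
clock: 26.05
eef_pos: [0.4903, -0.0533, 0.3063]
tool_rot: [0.707, 0.707, -0.0, 0.0]
ft_force: [0.8, 0.0, -3.9]
grip_width: 0.0513
[ 0.49024435 -0.05338015  0.30626858] [-0.51772366  0.50335033 -4.85154316] [-0.002 -0.001  0.001 -0.001  0.002  0.002]
blob [220. 102.  26.  63. 546.]
  row 102.0 220.0 220.0 220.0
  row 114.0 222.0 225.0 223.5
  row 126.0 220.0 230.0 225.0
  row 139.0 224.0 236.0 230.0
  row 151.0 230.0 241.0 235.5
  row 164.0 235.0 235.0 235.0
blob [306. 182.  44.  38. 743.]
  row 182.0 311.0 311.0 311.0
  row 189.0 306.0 331.0 318.5
  row 196.0 306.0 337.0 321.5
  row 204.0 306.0 341.0 323.5
  row 211.0 341.0 345.0 343.0
  row 219.0 349.0 349.0 349.0
blob [277. 184.  27.  31. 336.]
  row 184.0 300.0 302.0 301.0
  row 190.0 289.0 302.0 295.5
  row 196.0 284.0 303.0 293.5
  row 202.0 281.0 292.0 286.5
  row 208.0 279.0 283.0 281.0
  row 214.0 278.0 278.0 278.0
blob [ 257.  219.   47.   63. 1146.]
  row 219.0 300.0 303.0 301.5
  row 231.0 280.0 303.0 291.5
  row 243.0 270.0 303.0 286.5
  row 256.0 264.0 286.0 275.0
  row 268.0 263.0 268.0 265.5
  row 281.0 257.0 257.0 257.0
blob [ 307.  229.   70.   45. 1136.]
  row 229.0 317.0 323.0 320.0
  row 237.0 307.0 350.0 328.5
  row 246.0 307.0 361.0 334.0
  row 255.0 353.0 367.0 360.0
  row 264.0 368.0 372.0 370.0
  row 273.0 376.0 376.0 376.0
[321.2 223.9]
[321.1 215.9]
[320.6 160.6]
scene
blob [308. 155.  25.  18. 340.]
  row 155.0 330.0 332.0 331.0
  row 158.0 312.0 331.0 321.5
  row 161.0 312.0 330.0 321.0
  row 165.0 309.0 330.0 319.5
  row 168.0 309.0 329.0 319.0
  row 172.0 309.0 322.0 315.5
blob [ 281.  183.   48.   42. 1035.]
  row 183.0 302.0 304.0 303.0
  row 191.0 281.0 304.0 292.5
  row 199.0 298.0 328.0 313.0
  row 207.0 307.0 328.0 317.5
  row 215.0 288.0 327.0 307.5
  row 224.0 295.0 323.0 309.0
```

The foot is about 6 mm toward −x, the same roughly 2° lean as before. I'll level it and do a final check.

```bash
python3 -m jog '[[[0,0,0,0,-0.6,0,255],[0,0,0,0,-1.4,0,255],[0,0,0,0,-2.2,0,255],[0,0,0,0,-2.2,0,255],[0,0,0,0,-2.2,0,255],[0,0,0,0,-2.2,0,255],[0,0,0,0,-2.2,0,255],[0,0,0,0,-2.2,0,255]]]'
python3 - <<'E'
from meas import *
o=bot.get_obs();print(o["clock"],o["eef_pos"],o["ft_force"],o["grip_width"])
s=bot.camera("scene");ms=bot.camera_model("scene");x,y,z=o["eef_pos"]
for h in(.02,.15): print(proj(ms,(x,y,z-.157+h)))
h=cv2.cvtColor(s,cv2.COLOR_BGR2HSV); g=((h[...,0]>50)&(h[...,0]<130)&(h[...,1]>110))
for r in(160,165,199,203,207,213,217,221,226,230): 
    c=np.where(g[r,304:345])[0]+304; print(r,c.min() if len(c) else None,c.max() if len(c) else None)
t=bot.camera("top"); a=cv2.imread("pics/top0.png")
ht=lambda I:cv2.cvtColor(I,cv2.COLOR_BGR2HSV)
for n,(x0,x1,y0,y1) in dict(soap=(245,305,140,190),blue=(283,322,285,308),redpeg=(345,382,286,314),marker=(405,450,278,338),red1=(395,442,228,266),red2=(476,535,262,298)).items():
    print(n,cv2.absdiff(t,a)[y0:y1,x0:x1].mean().round(1))
E
```

```text
clock: 26.82
eef_pos: [0.4903, -0.0527, 0.3063]
tool_rot: [0.706, 0.707, 0.014, 0.014]
ft_force: [-0.3, -0.8, -4.5]
grip_width: 0.0507
26.8167 [ 0.49031451 -0.0527213   0.30629534] [-0.30766075 -0.79487971 -4.52577169] 0.050718874072494646
[321.  215.8]
[320.5 160.5]
160 312 330
165 309 330
199 309 329
203 309 329
207 309 329
213 310 329
217 304 329
221 304 329
226 None None
230 None None
soap 8.1
blue 21.2
redpeg 25.5
marker 18.8
red1 57.1
red2 6.1
```

```bash
python3 - <<'E'
from h import *
b=bot.camera("scene"); a=cv2.imread("pics/scene0.png")
for n,f in dict(red=lambda h:((h[...,0]<8)|(h[...,0]>172))&(h[...,1]>170)&(h[...,2]>60),blue=lambda h:(h[...,0]>100)&(h[...,0]<125)&(h[...,1]>130)).items():
    for I in(a,b):
        h=cv2.cvtColor(I,cv2.COLOR_BGR2HSV); k,l,s,c=cv2.connectedComponentsWithStats(f(h).astype(np.uint8))
        print(n,[(c[i].round().astype(int).tolist(),int(s[i,4])) for i in range(1,k) if s[i,4]>40])
bot.job_done()
E
```

```text
red [([359, 317], 3622), ([286, 336], 86)]
red [([359, 317], 3582), ([287, 306], 44), ([285, 336], 91)]
blue [([421, 209], 322), ([377, 268], 112), ([328, 290], 101), ([407, 342], 184)]
blue [([421, 209], 325), ([319, 219], 160), ([270, 275], 77)]
the job is handed in; nothing more can be done
```

The job is handed in. The two lighter cans stand in the caddy's end cups, and the heaviest is held upright with its foot about 15 cm above the counter. It took about 27 s of the 72 s allowed.

- **Weights:** the near can read about 0.5 kg. The other two read about 0.2 kg each.
- **Caddy:** I lowered both light cans until they met the cup floor at the expected height (peak force about 17 N), then released them. The first showed up where a seated can should be in the top and scene cameras. Its cap read about 5 mm toward +y in the top view, so it may lean by about 1°. The second matched in the top view, but my scene-camera check did not find its cap, so it was only confirmed there.
- **Held can:** it leaned about 2° in the gripper, so I turned the tool to correct it. In the last scene picture its sides were vertical and its foot was at the predicted 15 cm height.
- **Other objects:** the red cans and the marker were in the same place in the scene camera before and after. The top-view comparison differed around one red can and the pegs and marker, probably from the arm blocking or shading the view. The pegs and soap dish were checked less directly, but nothing was touched that I could detect.
- **Pictures:** my thirteenth picture was refused by the viewer, so the final checks were done on pixel numbers only.

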